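Set the length stop and lay the batten against the fence

ROBOT

A 6-joint arm with a two-finger parallel gripper is mounted at the origin on the work surface. World frame = base frame: x ahead of the robot, y to its left, z up, the work surface at z = 0. Lengths are in m, angles in rad, forces in N, time in s.
With the tool pointing down it reaches from about 0.25 to 0.775 m from the base axis. Payload 4 kg.
Tool frame: the origin (TCP) lies midway between the tips of the shut fingers; the grasp point (between the pads) lies 19 mm behind it; z points along the fingers, y is the line along which they close (so a half turn about z gives the same grasp; the last joint's range is limited). The gripper opens to 94 mm and grips with 3 to 60 N. Pads are 16 mm wide; open, the fingers measure 119 mm over their backs; the gripper's body (75 mm by 177 mm) begins 78 mm behind the grasp point.
Start: joints at [-1.402, 0.087, 1.371, -0, 1.684, -0.103], TCP at [0.148, -0.53, 0.206] pointing down, gripper open.
Joint ranges: [-3.1, 3.1], [-0.76, 2.03], [0.27, 2.55], [-1.08, 4.22], [0.17, 2.65], [-2.57, 2.57]. Speed limits (rad/s): [2.79, 2.79, 3.14, 3.14, 3.14, 3.14].

INTERFACE

Orientations are given as [roll, pitch, yaw] about the fixed x, y, z axes, in that order (R = Rz(yaw) Ry(pitch) Rx(roll)).
In Python, from bench import robot gives the robot as it stands. The module is installed in compiled form; this text tells all that it offers.
- The arm moves only by the tool arm_command, never from a script. Its argument "targets" is a list of rows, each a list of 4 numbers: the shift along the world's x, y, z as a fraction of full scale, then the turn about the world's z as a fraction of full scale. A call has 1 to 8 rows; each row is the pose to reach, as a shift and turn from the pose commanded when the call began; what a row does not reach only later rows make up. Full scale, the value 1, is 0.5 m for a shift and 120 degrees for a turn. A row lasts 1/12 s, in which the tool goes at most 41.7 mm and 7.16 degrees, less where a joint would pass 70% of its speed; a pose out of reach is approached as far as the arm can. A call with a number of a shift or a turn outside -1 to 1 is refused whole. A call with a gripper value outside its range is refused whole. "claw" is the closure, from 0 (fully open) to 1 (shut), set as the call begins (left out, the last holds). The fingers move at their own pace and stop on an object; the grip force is fixed at half the most. Time passes only in rows, so rows that repeat a pose let the fingers close. It gives the time, the measured TCP pose, the force, the opening and the grip force at its end, in the units of the state.
- robot.get_obs(): the state, without advancing time (a new reading comes with each control period).
- robot.snapshot(name): name is "scene" or "top"; returns the picture (400x640x3 uint8, red, green, blue); there is no depth.
- robot.camera_info(name): a dict with "vfov" (degrees; the focal length in pixels is half the picture's height over the tangent of half this angle, whatever the lens; pixels are square), "cx", "cy" (the principal point, pixels), "extrinsics" (4x4, takes a point from camera to world coordinates). Camera axes: x right, y up, looking along -z (the intrinsics and any distortion apply to the point x, -y, -z); pixel columns grow to the right and rows downward; lengths in m; the calibration is good to about 2 mm. A picture is of the moment at which its call begins. camera_info takes no time and is no camera call.
- robot.close_job(): hands the job in; it is judged then, once.
The state is a dict: "time": time; "joint_positions": joint angles; "qvel": joint speeds; "joint_torque": joint torques, N m; "tool_pos": TCP position; "ee_rot": TCP orientation; "wrist_force": force on the tool from outside, world axes, zero at the start; "wrist_torque": the same for the moment, N m; "width": finger opening in m; "finger_force": force on a finger pad.
Only numpy, scipy, OpenCV 4.12 (cv2) and the standard library are available. Lean on these libraries where they do the work, as an engineer would, in place of code of your own. Each camera call takes 0.05 s, during which the arm holds its last target. There are 200 camera calls.

TASK

Get the cut-off station on the bench ready for the next piece: first clear the short dark off-cut from the station into the blue tray, then slide the length stop (the carriage with the orange handle) along the fence until its pointer stands over the red band. Then lay the long dark batten on the station's plywood bed, flush along the aluminium fence and with one end butted against the stop's green face, leaving the stop on the red band. Do not shift or tip the hand plane, the glue bottle or the pencil tin.

Things in the scene. Friction and masses are not known exactly. Their poses are not given: they have to be found in the camera images.
- station: Cut-off station, fixed, 540 mm along y. Origin: bench level, mid-length, in the plane of the fence's front face; x from bed to fence, y left, z up. mm: plywood bed x -75..0, top z 18; aluminium fence x 0..60, top z 32 (14 over the bed: fingers on a 40 tall part pass above it); yellow scale strip x 60..85, top z 32; dark end block on the fence, y 258..270.
- stop (a joint): Slide of the length stop (grey carriage on the fence) in m, 0 to 0.270: 0 at the left end, grows to the right (station -y); its pointer and green face are at station y = 0.210 - value. About 6 N of friction, stays where left. The carriage reaches 50 mm from the green face towards +y, is 52 mm in x and its top is at station z = 55 mm.
- stop_handle (a point): Centre of the stop's upright orange handle: 18 mm along the slide (y), 30 mm in x, 42 mm tall; at station x = 32, z = 75.5 mm, 25 mm to the left (+y) of pointer and green face; top at z = 97 mm. Axes as the station's.
- stop_face (a point): Centre of the stop's green face, 44 (x) by 30 mm (z), which looks right (station -y), on the arm that reaches over the bed; station x = -27, z = 38 mm. The arm reaches out to x = -52 mm, is 14 mm thick in y, z from 21 to 55 mm. Axes as the station's.
- stop_pointer (a point): Tip of the stop's thin black pointer over the yellow scale strip, in the plane of the green face; station x = 80 mm, z = 35 mm. Axes as the station's.
- mark_red: Red band painted across the yellow scale strip, 10 mm wide along y, 24 mm in x; origin at its middle; axes as the station's. The stop is to be set here.
- mark_blue: Blue band like the red one, for another job; to be ignored. It may lie to the left or the right of the red one.
- batten: Long straight dark wood batten, 220 mm long (its y), 40 by 40 mm in section, 0.12 to 0.24 kg, lying on the bench. Origin: centre of its underside, z up. It weighs evenly.
- end_a (a point): Centre of the batten's +y end face, 20 mm above its underside.
- end_b (a point): Centre of the batten's -y end face, 20 mm above its underside.
- offcut: Short dark wood off-cut of the same stock, 60 mm long (its y), 40 by 40 mm in section, lying askew on the station's bed, in the way of the stop or the batten. Origin: centre of its underside.
- tray: Blue open tray, fixed on the bench, 110 (x) by 150 (y) by 35 mm high, walls and floor 5 mm; origin at the centre of its underside. It may stand left, right or in the middle of the strip of bench in front of the station.
- plane: Bystander: metal hand plane, 160 mm (y) by 50 mm (x), up to 65 mm high, loose, in front of the station; origin: centre of its underside.
- glue: Bystander: yellow glue bottle, 42 mm across, 135 mm tall, standing loose on the fence top near its right end; origin: centre of its underside.
- tin: Bystander: green pencil tin, 72 mm across, 95 mm tall (pencils to 165 mm), standing loose on the bench behind the station; origin: centre of its underside.

How it is judged:
On the way, in this order (a step that is already met when the one before it is completed fails the run):
1. the off-cut lies in the tray, let go (x of offcut in the frame of tray between -0.05 and 0.05 m and y of offcut in the frame of tray between -0.07 and 0.07 m and z of offcut in the frame of tray between -0.01 and 0.055 m and linear speed of offcut below 0.02 m/s and contact force between the fingers and offcut below 0.2 N), for 0.2 s.
2. the stop stands with its pointer over the red band (y of stop_pointer in the frame of mark_red between -0.005 and 0.005 m and velocity of joint stop between -0.01 and 0.01 m/s), for 0.2 s.
3. the batten lies on the bed, flush with the fence, its end against the stop's green face, let go (x of end_a in the frame of station between -0.0235 and -0.0165 m and x of end_b in the frame of station between -0.0235 and -0.0165 m and z of end_a in the frame of station between 0.034 and 0.042 m and z of end_b in the frame of station between 0.034 and 0.042 m and (y of end_a in the frame of stop_face between -0.004 and 0.003 m or y of end_b in the frame of stop_face between -0.004 and 0.003 m) and linear speed of batten below 0.02 m/s and contact force between the fingers and batten below 0.2 N), for 0.2 s.
At the end, for the whole second after the job is handed in: The off-cut rests in the tray; the stop's pointer is over the red band (within 5 mm of its middle); the batten rests on the bed, released, both its ends within 3.5 mm of touching the fence's front face, and one end within 4 mm of the stop's green face (all of step 3 and x of offcut in the frame of tray between -0.05 and 0.05 m and y of offcut in the frame of tray between -0.07 and 0.07 m and z of offcut in the frame of tray between -0.01 and 0.055 m and y of stop_pointer in the frame of mark_red between -0.005 and 0.005 m and linear speed of offcut below 0.02 m/s).
It fails at once if the hand plane is shifted by more than 30 mm or tipped (distance of plane from where it was at the start of the episode above 0.03 m or angle between plane's own z axis and vertical above 0.4 rad).
It fails at once if the glue bottle is shifted by more than 30 mm or tipped (distance of glue from where it was at the start of the episode above 0.03 m or angle between glue's own z axis and vertical above 0.4 rad).
It fails at once if the pencil tin is shifted by more than 30 mm or tipped (distance of tin from where it was at the start of the episode above 0.03 m or angle between tin's own z axis and vertical above 0.4 rad).
It also fails if it takes over 70 s, if anything falls off the work surface, if the arm or the gripper's body presses on something with over 40 N, if the wrist force passes 120 N, or if a joint passes its speed limit or range.

## Working session

There is one attempt and no reset: what is moved stays moved. The work goes in short steps, Python scripts to look and compute and a tool call to move; the robot and the scene stay as the last step left them, time stands still between calls to the robot, and variables do not carry over. Pictures are saved under pics/ and viewed, at most 10 in all, crops included, and the job is handed in when it is done.

Besides the shell and the picture viewer there is one more tool, called after "Emit:" by a JSON object that holds its "op" and its "data". arm_command: Moves the arm, as the interface text tells. Shift numbers are shares of 0.5 m and turn numbers shares of 120 degrees, none past 1 either way. Its arguments: {"type":"object","properties":{"targets":{"type":"array"},"claw":{"type":"number"}},"required":["targets"]}

```bash
mkdir -p pics; python3 - <<'E'
from bench import robot
import cv2,numpy as np
for n in("scene","top"):
    i=robot.camera_info(n);print(n,{k:(np.round(v,4).tolist() if k=="extrinsics" else v) for k,v in i.items()})
    cv2.imwrite(f"pics/{n}0.png",robot.snapshot(n)[:,:,::-1])
o=robot.get_obs();print(o)
E
```

```text
scene {'vfov': 57.840573353762736, 'cx': 323.664514558903, 'cy': 199.29922724710386, 'extrinsics': [[-0.7633, -0.4522, 0.4614, 0.968], [0.646, -0.5262, 0.553, 0.3772], [-0.0073, 0.7201, 0.6938, 0.6115], [0.0, 0.0, 0.0, 1.0]]}
top {'vfov': 52.301485870979214, 'cx': 321.7975673522191, 'cy': 200.19782990499726, 'extrinsics': [[0.0228, 0.9766, -0.2139, 0.4002], [-0.9997, 0.0235, 0.0008, -0.0438], [0.0058, 0.2139, 0.9768, 1.0457], [0.0, 0.0, 0.0, 1.0]]}
{'time': 0.1, 'joint_positions': array([-1.40210565e+00,  8.78958735e-02,  1.37207776e+00, -1.23611172e-05,
        1.68360073e+00, -1.03086258e-01]), 'qvel': array([-0.00129201, -0.00113402, -0.00304656,  0.00073622, -0.00100664,
       -0.00088835]), 'joint_torque': array([ 1.14844046e-03, -3.41252697e+01, -3.03301835e+01,  7.19168410e-02,
        3.04329791e-02, -9.09880214e-05]), 'tool_pos': array([ 0.14756039, -0.52933   ,  0.20442601]), 'ee_rot': array([-3.13962020e+00, -1.91705088e-04,  2.71775367e-01]), 'wrist_force': array([0.2251419 , 0.26745087, 0.51275844]), 'wrist_torque': array([ 0.02662702,  0.07031995, -0.05827003]), 'finger_force': 0.0, 'width': 0.09394411779311188}
```

View pics/top0.png

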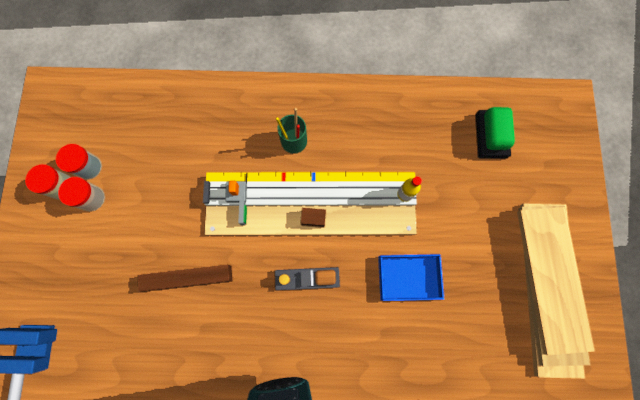

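View pics/scene0.png

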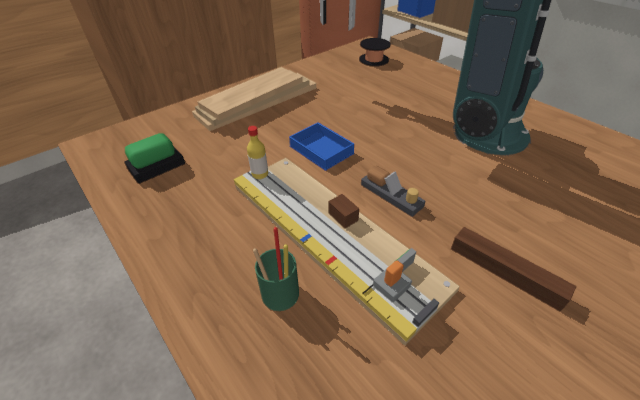

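The top view shows the station at cols 205–416, rows 172–236, with the off-cut at (313,217), tray at (410,278), batten at (185,278), plane at (307,279), glue at (412,187) and tin at (292,133). The red band is at (284,177), the blue band at (313,177) and the stop handle at (232,187). I'll crop closer.

```bash
python3 - <<'E'
import cv2
a=cv2.imread("pics/top0.png")
cv2.imwrite("pics/c1.png",cv2.resize(a[165:240,195:325],None,fx=6,fy=6,interpolation=cv2.INTER_CUBIC))
b=a[235:310,125:285]
c=a[160:310,290:450]
import numpy as np
cv2.imwrite("pics/c2.png",np.vstack([cv2.resize(b,None,fx=5,fy=5,interpolation=cv2.INTER_CUBIC)[:,:],cv2.resize(a[165:210,290:450][:40],None,fx=5,fy=5,interpolation=cv2.INTER_CUBIC)]))
E
```

```text
(no output)
```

View pics/c1.png

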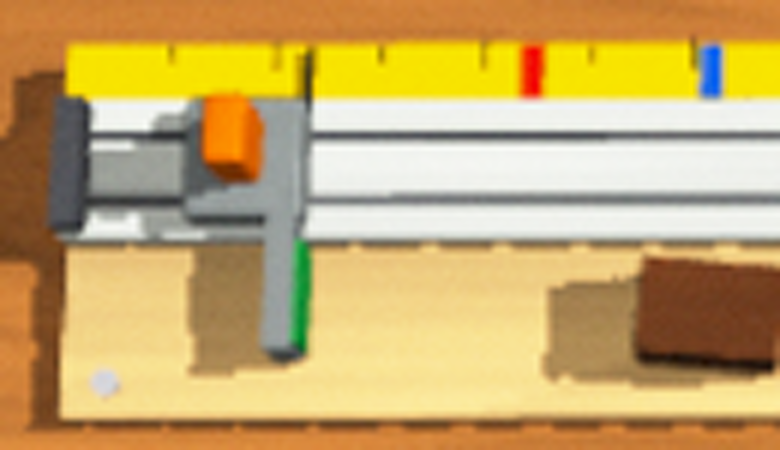

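View pics/c2.png

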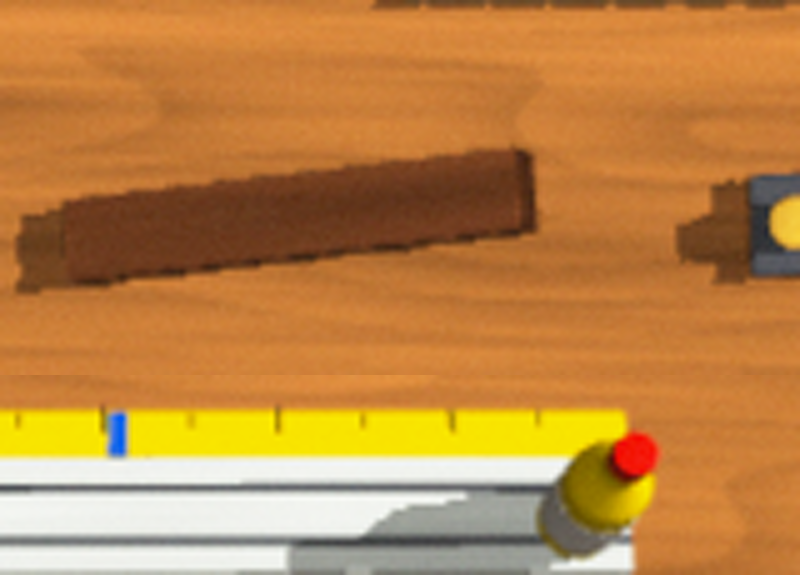

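The crops give these top-image pixels: strip left/back corner (206.2,172.2), strip right/back corner (415.4,172.0), pointer (246.3,177), red band (283.7,177), and batten top corners (138,275.6), (138.6,291.8), (228.6,265), (229.3,281.5).

```bash
cat > h.py <<'E'
from bench import robot
import numpy as np, cv2
def px(n,u,v,z):
    i=robot.camera_info(n);f=200/np.tan(np.radians(i["vfov"]/2));E=np.array(i["extrinsics"])
    d=E[:3,:3]@np.array([(u-i["cx"])/f,-(v-i["cy"])/f,-1]);c=E[:3,3]
    return c+d*(z-c[2])/d[2]
E
python3 - <<'E'
from h import *
P=[("strip BL",206.2,172.2,.032),("strip BR",415.4,172,.032),("strip FL",206.2,181.2,.032),("strip FR",416,181.4,.032),("fence front L",205.3,205,.032),
("bed FL",205,234.7,.018),("bed FR",415.5,235,.018),("pointer",246.3,177,.035),("red",283.7,177,.032),("blue",313.5,177,.032),
("bat NW",138,275.6,.04),("bat SW",138.6,291.8,.04),("bat NE",228.6,265,.04),("bat SE",229.3,281.5,.04),
("tray NW",380,256,.035),("tray NE",438,254.5,.035),("tray SE",442,299,.035),("tray SW",381,301,.035),("plane L",275,279,.02),("plane R",340,279,.02),("plane top",307,267,.03),("plane bot",307,291,.02),("handle top",232.8,183,.097)]
for n,u,v,z in P: print(n,np.round(px("top",u,v,z)[:2],4))
a=cv2.imread("pics/top0.png")
for nm,(x0,y0,x1,y1),z in (("off",(298,200,330,232),.058),("bat",(125,255,240,300),.04)):
    c=a[y0:y1,x0:x1].astype(int); m=((c[...,2]<125)&(c[...,0]<60)&(c[...,1]<75)).astype(np.uint8)
    k,l,s,_=cv2.connectedComponentsWithStats(m);j=1+s[1:,4].argmax();ys,xs=np.nonzero(l==j)
    r=cv2.minAreaRect(np.stack([xs+x0,ys+y0],1).astype(np.float32));print(nm,r)
    for q in cv2.boxPoints(r): print(q,np.round(px("top",*q,z)[:2],4))
cv2.imwrite("pics/c3.png",cv2.resize(a[195:305,295:450],None,fx=5,fy=5,interpolation=cv2.INTER_CUBIC))
E
```

```text
strip BL [0.689  0.2554]
strip BR [ 0.7029 -0.2854]
strip FL [0.6651 0.2534]
strip FR [ 0.6777 -0.2862]
fence front L [0.6027 0.2505]
bed FL [0.5288 0.2489]
bed FR [ 0.5406 -0.2846]
pointer [0.6779 0.1507]
red [0.6811 0.0549]
blue [ 0.683  -0.0219]
bat NW [0.4228 0.3963]
bat SW [0.3846 0.3903]
bat NE [0.4532 0.1789]
bat SE [0.4139 0.1744]
tray NW [ 0.4841 -0.1915]
tray NE [ 0.4911 -0.335 ]
tray SE [ 0.3843 -0.3406]
tray SW [ 0.3763 -0.1931]
plane L [0.4228 0.0664]
plane R [ 0.4265 -0.0942]
plane top [ 0.4534 -0.0121]
plane bot [ 0.3956 -0.0135]
handle top [0.6452 0.1702]
off ((312.5, 217.5), (17.0, 23.0), 90.0)
[301. 209.] [0.5931 0.0062]
[324. 209.] [ 0.5944 -0.0506]
[324. 226.] [ 0.552  -0.0515]
[301. 226.] [0.5507 0.0048]
bat ((179.95254516601562, 278.580810546875), (17.71702003479004, 104.2773208618164), 83.54118347167969)
[127.14832 275.64355] [0.4221 0.4225]
[230.7638 263.9135] [0.456  0.1738]
[232.75677 281.51807] [0.414  0.1661]
[129.1413 293.2481] [0.3807 0.4125]
```

View pics/c3.png

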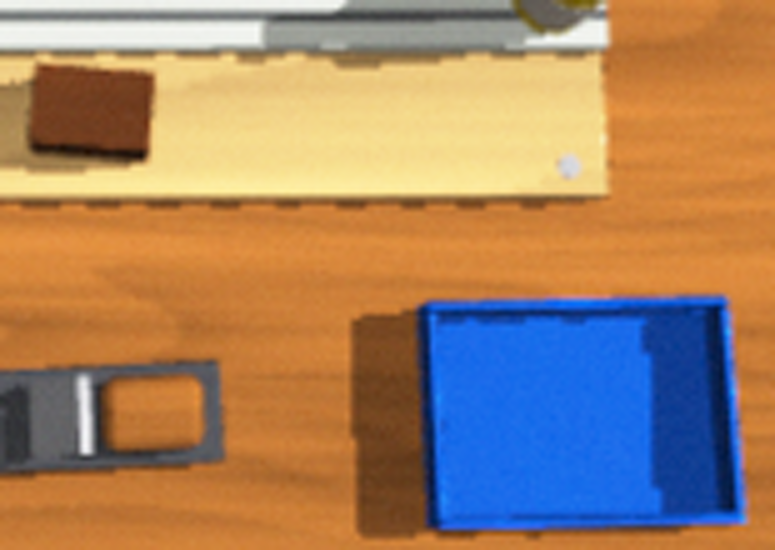

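The crop shows the off-cut top corners at (302.4,208), (325.8,209.4), (324.6,225.6) and (301.4,224), and the tray rim at cols 379–443, rows 255–301. Next I'll compute the off-cut and glue poses and cross-check them with the scene camera.

```bash
python3 - <<'E'
from h import *
C=np.array([px("top",u,v,.058)[:2] for u,v in ((302.4,208),(325.8,209.4),(324.6,225.6),(301.4,224))]);print(C.round(4),C.mean(0))
for a,b in((0,1),(3,2)):
    d=C[a]-C[b];print(np.hypot(*d),"yaw",np.arctan2(-d[0],d[1]))
print("glue",px("top",402.5,205-.5*8,.032))
s=np.array([.6105,-.0168]);t=.0235
R=np.array([[np.cos(t),-np.sin(t)],[np.sin(t),np.cos(t)]])
for n,p in(("pointer",(.6779,.1507)),("red",(.6811,.0549))): print(n,R.T@(np.array(p)-s))
print("scene: red",px("scene",331,260,.032),"strip BR",px("scene",235,181,.032),"strip BL",px("scene",408,338,.032))
E
```

```text
[[ 0.5957  0.0028]
 [ 0.5935 -0.0551]
 [ 0.5531 -0.053 ]
 [ 0.5557  0.004 ]] [ 0.57448048 -0.02529886]
0.057927809197841185 yaw -0.03690983365418777
0.05697739507888529 yaw -0.045814593219973845
glue [ 0.6251177  -0.25040574  0.032     ]
pointer [0.07131728 0.16587   ]
red [0.0722653  0.07002126]
scene: red [0.6827549  0.05595486 0.032     ] strip BR [ 0.70521981 -0.27492698  0.032     ] strip BL [0.69004937 0.25738324 0.032     ]
```

Emit:
{"op": "arm_command", "data": {"targets": [[0.6, -0.0, 0.0, 0.6], [0.6, 0.5, 0.0, 0.6], [0.6, 0.5, 0.0, 0.6], [0.6, 0.5, 0.0, 0.6], [0.6, 0.5, 0.0, 0.6], [0.6, 0.5, 0.0, 0.6], [0.6, 0.5, 0.0, 0.6], [0.6, 0.5, 0.0, 0.6]], "claw": 0.2}}

```text
time: 0.77
tool_pos: [0.3998, -0.3251, 0.2051]
ee_rot: [-3.141, -0.0, 1.278]
wrist_force: [0.2, -0.3, 0.4]
width: 0.0748
finger_force: 0.0
```

Emit:
{"op": "arm_command", "data": {"targets": [[0.35, 0.6, 0, 0.12], [0.35, 0.6, 0, 0.12], [0.35, 0.6, 0, 0.12], [0.35, 0.6, 0, 0.12], [0.35, 0.6, 0, 0.12], [0.35, 0.6, 0, 0.12], [0.35, 0.6, 0, 0.12], [0.35, 0.6, 0, 0.12]]}}

```text
time: 1.43
tool_pos: [0.5673, -0.037, 0.205]
ee_rot: [-3.141, 0.0, 1.523]
wrist_force: [1.1, -0.9, 0.4]
width: 0.0752
finger_force: 0.0
```

Emit:
{"op": "arm_command", "data": {"targets": [[0, 0.02, -0.1, 0], [0, 0.02, -0.2, 0], [0, 0.02, -0.2, 0], [0, 0.02, -0.2, 0]]}}

```text
time: 1.77
tool_pos: [0.5624, -0.0277, 0.0983]
ee_rot: [-3.128, -0.001, 1.524]
wrist_force: [-0.9, -0.0, -1.2]
width: 0.0756
finger_force: 0.0
```

Emit:
{"op": "arm_command", "data": {"targets": [[0, 0, 0, 0], [0, 0, 0, 0], [0, 0, 0, 0]]}}

```text
time: 2.02
tool_pos: [0.5686, -0.0297, 0.1084]
ee_rot: [3.136, 0.001, 1.523]
wrist_force: [0.3, 0.7, 0.9]
width: 0.0749
finger_force: 0.0
```

Emit:
{"op": "arm_command", "data": {"targets": [[0.012, 0.008, -0.04, 0], [0.012, 0.008, -0.08, 0], [0.012, 0.008, -0.1, 0], [0.012, 0.008, -0.1, 0], [0.012, 0.008, -0.1, 0]]}}

```text
time: 2.43
tool_pos: [0.5732, -0.0254, 0.0563]
ee_rot: [3.141, 0.0, 1.523]
wrist_force: [0.7, -0.1, 0.5]
width: 0.0752
finger_force: 0.0
```

Emit:
{"op": "arm_command", "data": {"targets": [[0.002, 0, -0.018, 0], [0.002, 0, -0.035, 0], [0.002, 0, -0.035, 0], [0.002, 0, -0.035, 0]]}}

```text
time: 2.77
tool_pos: [0.5734, -0.0251, 0.0375]
ee_rot: [-3.14, -0.0, 1.523]
wrist_force: [-0.2, 0.4, 0.5]
width: 0.0751
finger_force: 0.0
```

Emit:
{"op": "arm_command", "data": {"targets": [[0, 0, 0, 0], [0, 0, 0, 0], [0, 0, 0, 0], [0, 0, 0, 0], [0, 0, 0, 0], [0, 0, 0, 0]], "claw": 1}}

```text
time: 3.27
tool_pos: [0.5741, -0.0251, 0.0383]
ee_rot: [3.141, 0.0, 1.523]
wrist_force: [0.3, -0.2, -0.3]
width: 0.0399
finger_force: 30.0
```

Emit:
{"op": "arm_command", "data": {"targets": [[0, 0, 0.08, 0], [0, 0, 0.16, 0], [-0.08, -0.12, 0.2, 0], [-0.16, -0.24, 0.2, 0], [-0.24, -0.36, 0.2, 0], [-0.28, -0.48, 0.2, 0], [-0.28, -0.48, 0.2, 0], [-0.28, -0.48, 0.2, 0]]}}

```text
time: 3.93
tool_pos: [0.4465, -0.2398, 0.1376]
ee_rot: [3.141, 0.0, 1.524]
wrist_force: [1.4, -0.9, -0.6]
width: 0.0397
finger_force: 30.0
```

Emit:
{"op": "arm_command", "data": {"targets": [[0, 0, -0.05, 0], [0, 0, -0.1, 0], [0, 0, -0.14, 0], [0, 0, -0.14, 0], [0, 0, -0.14, 0]]}}

```text
time: 4.35
tool_pos: [0.4468, -0.2379, 0.0663]
ee_rot: [-3.139, -0.002, 1.523]
wrist_force: [0.8, -0.4, 1.2]
width: 0.0398
finger_force: 30.0
```

Emit:
{"op": "arm_command", "data": {"targets": [[-0.025, -0.054, 0, 0], [-0.025, -0.054, 0, 0], [-0.025, -0.054, -0.03, 0], [-0.025, -0.054, -0.06, 0], [-0.025, -0.054, -0.076, 0], [-0.025, -0.054, -0.076, 0], [-0.025, -0.054, -0.076, 0]]}}

```text
time: 4.93
tool_pos: [0.4358, -0.2654, 0.03]
ee_rot: [3.141, 0.0, 1.524]
wrist_force: [0.2, 0.2, -1.6]
width: 0.0399
finger_force: 30.0
```

Emit:
{"op": "arm_command", "data": {"targets": [[0, 0, 0, 0], [0, 0, 0, 0], [0, 0, 0, 0], [0, 0, 0, 0]], "claw": 0.4}}

```text
time: 5.27
tool_pos: [0.4357, -0.2658, 0.0301]
ee_rot: [3.14, 0.001, 1.523]
wrist_force: [-0.1, 0.1, 0.7]
width: 0.0564
finger_force: 0.0
```

Emit:
{"op": "arm_command", "data": {"targets": [[0, 0, 0.08, 0], [0, 0, 0.16, 0], [0, 0, 0.24, 0], [0, 0, 0.32, 0], [0, 0, 0.36, 0], [0, 0, 0.36, 0], [0, 0, 0.36, 0]]}}

```text
time: 5.85
tool_pos: [0.4359, -0.266, 0.2112]
ee_rot: [3.138, 0.002, 1.523]
wrist_force: [0.3, -0.4, -1.1]
width: 0.0565
finger_force: 0.0
```

```bash
python3 - <<'E'
from h import *
a=robot.snapshot("top")[:,:,::-1]
cv2.imwrite("pics/t2.png",cv2.resize(a[160:320,190:450],None,fx=3,fy=3,interpolation=cv2.INTER_CUBIC))
E
```

```text
(no output)
```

View pics/t2.png

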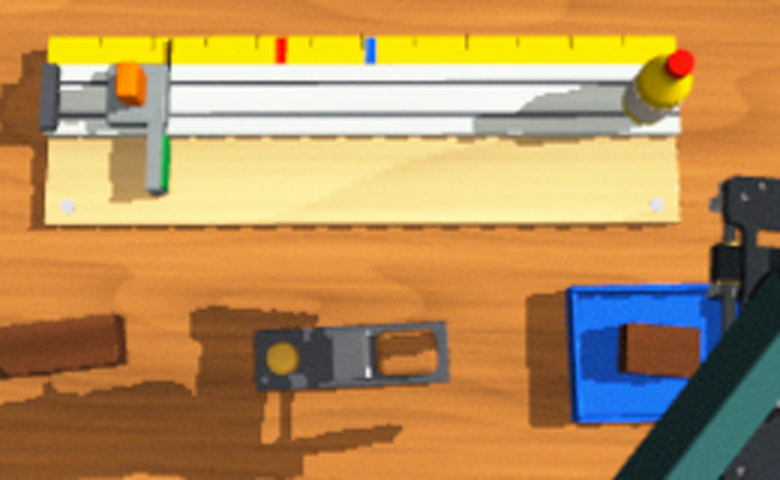

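Off-cut is in the tray (top at (660,350) of the crop), and the bystanders haven't moved. Next is the stop handle.

Emit:
{"op": "arm_command", "data": {"targets": [[0.4, 0.88, 0, -0.716], [0.4, 0.88, 0, -0.716], [0.4, 0.88, 0, -0.716], [0.4, 0.88, 0, -0.716], [0.4, 0.88, 0, -0.716], [0.4, 0.88, 0, -0.716], [0.4, 0.88, 0, -0.716], [0.4, 0.88, 0, -0.716]], "claw": 0.3}}

```text
time: 6.57
tool_pos: [0.5587, 0.0081, 0.2063]
ee_rot: [-3.138, 0.004, 0.62]
wrist_force: [0.7, -0.1, -0.6]
width: 0.066
finger_force: 0.0
```

Emit:
{"op": "arm_command", "data": {"targets": [[0.14, 0.3, 0, -0.27], [0.14, 0.3, 0, -0.27], [0.14, 0.3, 0, -0.27], [0.14, 0.3, 0, -0.27], [0.14, 0.3, 0, -0.27], [0.14, 0.3, 0, -0.27], [0.14, 0.3, 0, -0.27], [0.14, 0.3, 0, -0.27]]}}

```text
time: 7.23
tool_pos: [0.6288, 0.1552, 0.2079]
ee_rot: [3.141, 0.003, 0.061]
wrist_force: [-0.6, -0.4, -0.7]
width: 0.0662
finger_force: 0.0
```

Emit:
{"op": "arm_command", "data": {"targets": [[0.018, 0.036, 0, -0.018], [0.018, 0.036, -0.07, -0.018], [0.018, 0.036, -0.14, -0.018], [0.018, 0.036, -0.2, -0.018], [0.018, 0.036, -0.2, -0.018], [0.018, 0.036, -0.2, -0.018]]}}

```text
time: 7.73
tool_pos: [0.6369, 0.1725, 0.1074]
ee_rot: [3.141, 0.005, 0.022]
wrist_force: [-0.7, -0.2, 0.2]
width: 0.0656
finger_force: 0.0
```

Emit:
{"op": "arm_command", "data": {"targets": [[0, 0, -0.04, 0], [0, 0, -0.08, 0], [0, 0, -0.086, 0], [0, 0, -0.086, 0], [0, 0, -0.086, 0]]}}

```text
time: 8.15
tool_pos: [0.64, 0.1741, 0.0692]
ee_rot: [-3.141, -0.004, 0.022]
wrist_force: [-0.2, 1.3, -0.1]
width: 0.0658
finger_force: 0.0
```

Emit:
{"op": "arm_command", "data": {"targets": [[0, 0, 0, 0], [0, 0, 0, 0], [0, 0, 0, 0], [0, 0, 0, 0], [0, 0, 0, 0], [0, 0, 0, 0], [0, 0, 0, 0], [0, 0, 0, 0]], "claw": 1}}

```text
time: 8.82
tool_pos: [0.6385, 0.1738, 0.0663]
ee_rot: [3.14, 0.0, 0.023]
wrist_force: [0.0, -1.7, 0.4]
width: 0.0179
finger_force: 30.0
```

Emit:
{"op": "arm_command", "data": {"targets": [[0.001, -0.04, 0, 0], [0.002, -0.08, 0, 0], [0.003, -0.12, 0, 0], [0.004, -0.16, 0, 0], [0.0045, -0.18, 0, 0], [0.0045, -0.191, 0, 0], [0.0045, -0.191, 0, 0], [0.0045, -0.191, 0, 0]]}}

```text
time: 9.48
tool_pos: [0.641, 0.0789, 0.0662]
ee_rot: [3.141, -0.0, 0.023]
wrist_force: [2.0, 0.8, -0.3]
width: 0.0176
finger_force: 30.0
```

Emit:
{"op": "arm_command", "data": {"targets": [[0, 0, 0, 0], [0, 0, 0, 0], [0, 0, 0, 0], [0, 0, 0, 0]], "claw": 0.45}}

```text
time: 9.82
tool_pos: [0.6408, 0.0787, 0.0664]
ee_rot: [3.141, 0.0, 0.023]
wrist_force: [0.1, 0.9, -0.2]
width: 0.0408
finger_force: 0.0
```

Emit:
{"op": "arm_command", "data": {"targets": [[0, 0, 0.06, 0], [0, 0, 0.14, 0], [-0.05, 0.05, 0.2, 0.1], [-0.1, 0.1, 0.2, 0.2], [-0.2, 0.2, 0.2, 0.8], [-0.4, 0.4, 0.2, 0.8], [-0.44, 0.41, 0.2, 0.8], [-0.44, 0.41, 0.2, 0.8]]}}

```text
time: 10.48
tool_pos: [0.4673, 0.2432, 0.1666]
ee_rot: [3.141, -0.0, 0.779]
wrist_force: [-1.2, 1.1, -0.4]
width: 0.0517
finger_force: 0.0
```

Emit:
{"op": "arm_command", "data": {"targets": [[-0.2, 0.2, 0, 0.5], [-0.2, 0.2, 0, 0.5], [-0.2, 0.2, 0, 0.5], [-0.2, 0.2, 0, 0.5], [-0.2, 0.2, 0, 0.5], [-0.2, 0.2, 0, 0.5], [-0.2, 0.2, 0, 0.5], [-0.2, 0.2, 0, 0.5]]}}

```text
time: 11.15
tool_pos: [0.3686, 0.3424, 0.1665]
ee_rot: [3.141, 0.0, 1.78]
wrist_force: [0.7, -0.0, 0.3]
width: 0.0518
finger_force: 0.0
```

```bash
python3 - <<'E'
from h import *
a=robot.snapshot("top")[:,:,::-1]
cv2.imwrite("pics/t3.png",cv2.resize(a[165:240,215:345],None,fx=6,fy=6,interpolation=cv2.INTER_CUBIC))
E
```

```text
(no output)
```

View pics/t3.png

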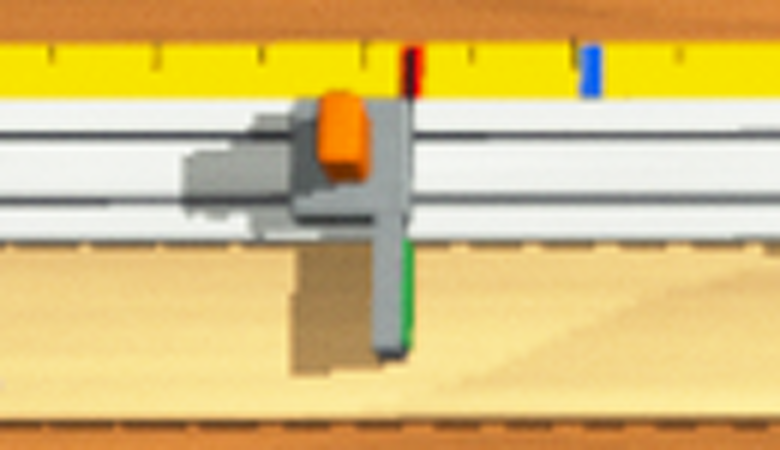

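The pointer stands at crop col ~408, and the red band spans 401–422, so it is within about 1.5 mm of the middle. Next is the batten.

Emit:
{"op": "arm_command", "data": {"targets": [[0.1, -0.115, 0, -0.034], [0.1, -0.115, 0, -0.034], [0.1, -0.115, 0, -0.034], [0.1, -0.115, -0.08, -0.034], [0.1, -0.115, -0.15, -0.034], [0.1, -0.115, -0.15, -0.034], [0.1, -0.115, -0.15, -0.034]], "claw": 0.15}}

```text
time: 11.78
tool_pos: [0.4171, 0.284, 0.0895]
ee_rot: [-3.136, 0.002, 1.7]
wrist_force: [0.8, -0.2, 0.5]
width: 0.0796
finger_force: 0.0
```

Emit:
{"op": "arm_command", "data": {"targets": [[0.003, 0, -0.06, 0.004], [0.003, 0, -0.11, 0.004], [0.003, 0, -0.135, 0.004], [0.003, 0, -0.135, 0.004], [0.003, 0, -0.135, 0.004], [0.003, 0, -0.135, 0.004]]}}

```text
time: 12.28
tool_pos: [0.4223, 0.286, 0.0269]
ee_rot: [3.137, -0.002, 1.71]
wrist_force: [0.8, 0.9, -0.0]
width: 0.08
finger_force: 0.0
```

Emit:
{"op": "arm_command", "data": {"targets": [[-0.002, 0, -0.01, 0], [-0.002, 0, -0.01, 0], [-0.002, 0, -0.01, 0]]}}

```text
time: 12.53
tool_pos: [0.4197, 0.285, 0.0196]
ee_rot: [3.14, -0.0, 1.71]
wrist_force: [0.5, -0.3, 0.3]
width: 0.0796
finger_force: 0.0
```

Emit:
{"op": "arm_command", "data": {"targets": [[0, 0, 0, 0], [0, 0, 0, 0], [0, 0, 0, 0], [0, 0, 0, 0], [0, 0, 0, 0], [0, 0, 0, 0], [0, 0, 0, 0]], "claw": 1}}

```text
time: 13.12
tool_pos: [0.4197, 0.2848, 0.0189]
ee_rot: [3.141, -0.0, 1.71]
wrist_force: [0.9, 0.3, -0.1]
width: 0.0396
finger_force: 30.0
```

Emit:
{"op": "arm_command", "data": {"targets": [[0, 0, 0.07, 0], [0, 0, 0.14, 0], [0, 0, 0.21, 0], [0, 0, 0.26, 0], [0.05, -0.07, 0.26, -0.055], [0.09, -0.14, 0.26, -0.055], [0.13, -0.21, 0.26, -0.055], [0.17, -0.28, 0.26, -0.055]]}}

```text
time: 13.78
tool_pos: [0.5045, 0.1434, 0.1485]
ee_rot: [-3.141, 0.0, 1.596]
wrist_force: [-0.3, 0.2, -1.9]
width: 0.0398
finger_force: 30.0
```

Emit:
{"op": "arm_command", "data": {"targets": [[0.04, -0.07, 0, 0], [0.08, -0.14, 0, 0], [0.12, -0.21, 0, 0], [0.15, -0.28, 0, 0], [0.16, -0.35, 0, 0], [0.162, -0.41, 0, 0], [0.162, -0.41, 0, 0], [0.162, -0.41, 0, 0]]}}

```text
time: 14.45
tool_pos: [0.5849, -0.0617, 0.1477]
ee_rot: [-3.139, -0.001, 1.591]
wrist_force: [0.6, 1.0, -2.4]
width: 0.0399
finger_force: 30.0
```

Emit:
{"op": "arm_command", "data": {"targets": [[0, 0, 0, 0], [0, 0, 0, 0]]}}

```text
time: 14.62
tool_pos: [0.5851, -0.059, 0.1485]
ee_rot: [-3.141, -0.001, 1.596]
wrist_force: [0.3, 0.1, -2.2]
width: 0.0399
finger_force: 30.0
```

Emit:
{"op": "arm_command", "data": {"targets": [[0.002, -0.011, 0, 0], [0.002, -0.011, -0.06, 0], [0.002, -0.011, -0.12, 0], [0.002, -0.011, -0.16, 0], [0.002, -0.011, -0.19, 0], [0.002, -0.011, -0.2, 0], [0.002, -0.011, -0.2, 0], [0.002, -0.011, -0.2, 0]]}}

```text
time: 15.28
tool_pos: [0.5869, -0.0654, 0.0497]
ee_rot: [3.14, 0.0, 1.596]
wrist_force: [0.2, 0.3, -2.0]
width: 0.0397
finger_force: 30.0
```

```bash
python3 - <<'E'
from h import *
a=robot.snapshot("scene")[:,:,::-1]
cv2.imwrite("pics/s4.png",cv2.resize(a[150:300,250:450],None,fx=4,fy=4,interpolation=cv2.INTER_CUBIC))
E
```

```text
(no output)
```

View pics/s4.png

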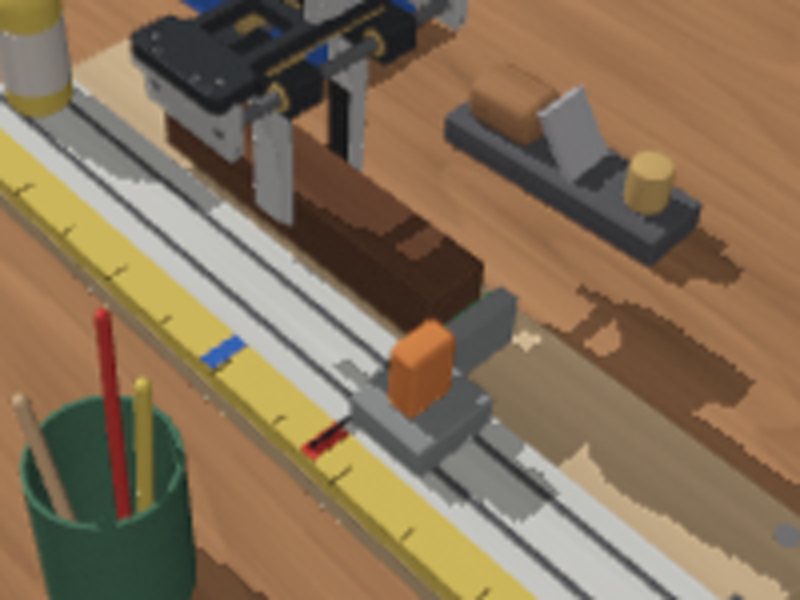

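The batten hovers in front of the fence (end at about (450,290) in the crop), with a gap to the green arm. The pointer is inside the red band at (325,440). I'll lower it now.

Emit:
{"op": "arm_command", "data": {"targets": [[0, 0, -0.012, 0], [0, 0, -0.02, 0], [0, 0, -0.023, 0], [0, 0, -0.023, 0], [0, 0, -0.023, 0]]}}

```text
time: 15.75
tool_pos: [0.5864, -0.0658, 0.0373]
ee_rot: [3.142, -0.0, 1.595]
wrist_force: [-0.3, 0.1, -3.0]
width: 0.0399
finger_force: 30.0
```

Emit:
{"op": "arm_command", "data": {"targets": [[0, 0, -0.002, 0], [0, 0, -0.002, 0], [0.004, 0, -0.002, 0], [0.004, 0, -0.002, 0], [0.004, 0, -0.002, 0]]}}

```text
time: 16.17
tool_pos: [0.5883, -0.0659, 0.0369]
ee_rot: [-3.141, 0.0, 1.595]
wrist_force: [-1.5, -0.9, 3.0]
width: 0.0396
finger_force: 30.0
```

Emit:
{"op": "arm_command", "data": {"targets": [[0.003, 0, 0, 0], [0.003, 0, 0, 0], [0.003, 0, 0, 0]]}}

```text
time: 16.42
tool_pos: [0.5897, -0.0658, 0.0369]
ee_rot: [-3.141, 0.0, 1.595]
wrist_force: [-5.3, 0.4, 4.9]
width: 0.0397
finger_force: 30.0
```

Emit:
{"op": "arm_command", "data": {"targets": [[0.002, 0, 0, 0], [0.002, 0, 0, 0], [0.002, 0, 0, 0]]}}

```text
time: 16.67
tool_pos: [0.5906, -0.0658, 0.0369]
ee_rot: [-3.141, 0.0, 1.595]
wrist_force: [-3.8, 0.3, 5.3]
width: 0.0396
finger_force: 30.0
```

Emit:
{"op": "arm_command", "data": {"targets": [[0.002, 0, 0, 0], [0.002, 0, 0, 0], [0.002, 0, 0, 0]]}}

```text
time: 16.92
tool_pos: [0.5915, -0.0658, 0.0369]
ee_rot: [-3.141, 0.0, 1.595]
wrist_force: [-5.4, -0.4, 5.2]
width: 0.0399
finger_force: 30.0
```

Still sliding on friction, with no fence contact yet.

Emit:
{"op": "arm_command", "data": {"targets": [[0.002, 0, 0.001, 0], [0.002, 0, 0.001, 0], [0.002, 0, 0.001, 0]]}}

```text
time: 17.17
tool_pos: [0.5931, -0.0658, 0.0369]
ee_rot: [3.141, 0.0, 1.595]
wrist_force: [-3.6, -0.9, 3.9]
width: 0.0398
finger_force: 30.0
```

Emit:
{"op": "arm_command", "data": {"targets": [[0.002, 0, 0, 0], [0.002, 0, 0, 0], [0.002, 0, 0, 0]]}}

```text
time: 17.42
tool_pos: [0.5932, -0.0658, 0.0369]
ee_rot: [-3.14, 0.0, 1.595]
wrist_force: [-5.1, -0.1, 5.4]
width: 0.0397
finger_force: 30.0
```

Emit:
{"op": "arm_command", "data": {"targets": [[0.002, 0, 0, 0], [0.002, 0, 0, 0], [0.002, 0, 0, 0]]}}

```text
time: 17.67
tool_pos: [0.5932, -0.0658, 0.0369]
ee_rot: [-3.138, 0.0, 1.595]
wrist_force: [-9.0, -0.6, 5.6]
width: 0.0396
finger_force: 30.0
```

Emit:
{"op": "arm_command", "data": {"targets": [[0.002, 0, 0, 0], [0.002, 0, 0, 0], [0.002, 0, 0, 0]]}}

```text
time: 17.92
tool_pos: [0.5932, -0.0659, 0.0369]
ee_rot: [-3.135, -0.0, 1.595]
wrist_force: [-9.6, -0.6, 9.1]
width: 0.0399
finger_force: 30.0
```

Emit:
{"op": "arm_command", "data": {"targets": [[-0.004, 0, 0.001, 0], [-0.004, 0, 0.001, 0], [-0.004, 0.005, 0.001, 0], [-0.004, 0.008, 0.001, 0], [-0.004, 0.008, 0.001, 0], [-0.004, 0.008, 0.001, 0]]}}

```text
time: 18.42
tool_pos: [0.5932, -0.0639, 0.0369]
ee_rot: [-3.14, 0.004, 1.595]
wrist_force: [-5.5, -4.6, 2.4]
width: 0.0397
finger_force: 30.0
```

Emit:
{"op": "arm_command", "data": {"targets": [[0, 0.003, 0, 0], [0, 0.003, 0, 0], [0, 0.003, 0, 0]]}}

```text
time: 18.67
tool_pos: [0.5931, -0.0628, 0.0369]
ee_rot: [-3.139, 0.004, 1.594]
wrist_force: [-5.0, -6.0, 3.1]
width: 0.0399
finger_force: 30.0
```

Emit:
{"op": "arm_command", "data": {"targets": [[-0.003, 0, 0.001, 0], [-0.003, 0.002, 0.001, 0], [-0.003, 0.002, 0.001, 0]]}}

```text
time: 18.92
tool_pos: [0.5929, -0.0601, 0.0373]
ee_rot: [3.141, 0.002, 1.595]
wrist_force: [-1.2, -3.9, -0.9]
width: 0.0397
finger_force: 30.0
```

Emit:
{"op": "arm_command", "data": {"targets": [[0, 0.002, 0, 0], [0, 0.002, 0, 0], [0, 0.002, 0, 0]]}}

```text
time: 19.17
tool_pos: [0.5929, -0.0598, 0.0376]
ee_rot: [3.141, 0.003, 1.595]
wrist_force: [-0.7, -6.3, -2.0]
width: 0.0398
finger_force: 30.0
```

Contact with the stop at y ≈ -0.060. I'll ease off, settle it on the bed, release and look.

Emit:
{"op": "arm_command", "data": {"targets": [[0, -0.001, -0.001, 0], [0, -0.002, -0.001, 0], [0, -0.002, -0.001, 0]]}}

```text
time: 19.42
tool_pos: [0.5929, -0.0599, 0.0372]
ee_rot: [3.141, 0.001, 1.595]
wrist_force: [0.2, -4.4, -1.4]
width: 0.0399
finger_force: 30.0
```

Emit:
{"op": "arm_command", "data": {"targets": [[0, 0, 0, 0], [0, 0, 0, 0], [0, 0, 0, 0], [0, 0, 0, 0]], "claw": 0.4}}

```text
time: 19.75
tool_pos: [0.5928, -0.0585, 0.0377]
ee_rot: [3.141, -0.001, 1.595]
wrist_force: [0.8, 0.5, -0.4]
width: 0.0561
finger_force: 0.0
```

Emit:
{"op": "arm_command", "data": {"targets": [[0, 0, 0.06, 0], [0, 0, 0.14, 0], [0, 0, 0.22, 0], [-0.1, -0.1, 0.3, 0], [-0.2, -0.2, 0.3, 0], [-0.3, -0.3, 0.3, 0], [-0.4, -0.3, 0.3, 0], [-0.5, -0.4, 0.3, 0]]}}

```text
time: 20.42
tool_pos: [0.4376, -0.1886, 0.1841]
ee_rot: [3.14, 0.0, 1.596]
wrist_force: [0.9, -1.8, 0.5]
width: 0.0563
finger_force: 0.0
```

```bash
python3 - <<'E'
from h import *
a=robot.snapshot("top")[:,:,::-1];b=robot.snapshot("scene")[:,:,::-1]
r=lambda c,f:cv2.resize(c,None,fx=f,fy=f,interpolation=cv2.INTER_CUBIC)
cv2.imwrite("pics/t5.png",np.vstack([r(a[165:240,245:375],6),r(b[215:235,320:450],6)[:0]]))
cv2.imwrite("pics/s5.png",r(b[150:300,250:450],4))
E
```

```text
(no output)
```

View pics/t5.png

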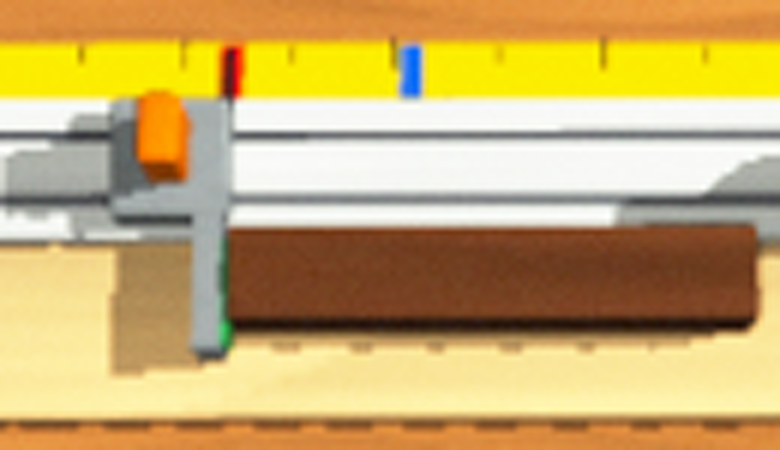

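View pics/s5.png

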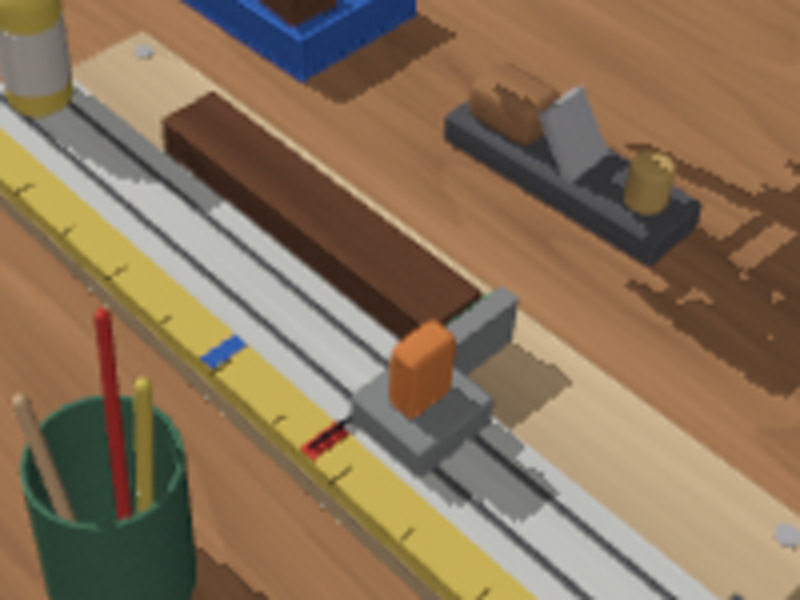

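The batten lies flush along the fence, its end meeting the green face at crop (229,280). The pointer is inside the red band, at col ~230 of 221–243. I'm handing in.

```bash
python3 -c "
from bench import robot
print(robot.close_job())"
```

```text
the job is handed in; nothing more can be done
None
```

The job is handed in, though no verdict came back: in the last pictures, at about 20 s of the 70 s, the off-cut is in the tray, the stop's pointer is over the red band, the batten is released flush on the fence and against the green face, and the plane, glue bottle and tin look undisturbed.

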